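# Shut the test kiln and set its selector

### The job

The bowl is loaded in the small kiln: lower the kiln's hinged lid gently until it rests fully shut, without letting it slap down. Then turn the black selector on the controller clockwise so that its white line points at the blue dot. Leave the pottery, jars and brush where they are.

Things in the scene. Friction and masses are not known exactly. Their poses are not given: they have to be found in the camera images.
- kiln: Small square tabletop kiln, steel jacket with cream firebrick walls, fixed to the table: 220 (x) by 240 (y) mm, rim 150 mm above the table, open at the top. Origin at the centre of its underside on the table; x points away from its front, towards the hinge; z up. It stands left or right of the middle, turned up to 15 degrees.
- kiln_lid (a joint): Lid angle in rad: 0 = shut, resting on the rim; grows as the lid opens (range 0 to 1.4). It starts propped half open (0.45 to 0.8). The hinge is stiff: the lid stays wherever it is left, does not fall by itself, and a push of 1 to 6 N down near its free edge lowers it. Fired brick is brittle: if the free edge travels faster than about 0.26 m/s (1.2 rad/s) over the last 0.25 rad, that is a slap. Shut means below 0.03 rad.
- lid_hinge (a point): Hinge line of the lid, at its middle: on the kiln's far (+x) upper edge, 110 mm beyond the kiln's centre and 150 mm above the table. The frame turns with the lid: y is the hinge axis (the kiln's y), -x runs along the lid's underside to the free edge, z goes up through the lid. The lid is a steel-topped plate reaching 220 mm from the hinge line in -x, 240 mm wide in y, 35 mm thick, about 0.7 kg.
- lid_press (a point): Point on the lid's flat top face, on its middle line, 185 mm from the hinge line and 35 mm from the free edge: a good place to push. Frame as lid_hinge (z is the outward normal of the top face).
- lid_handle (a point): Middle of the round wooden handle bar, 18 mm thick and 100 mm long along the lid's y, held 35 mm in front of the lid's free edge (255 mm from the hinge line, 20 mm above the lid's underside). Frame as lid_hinge.
- controller: Grey controller box with a white top, fixed to the table beside the kiln: 150 by 150 mm, top 69 mm above the table. Origin at the centre of its underside. It carries the selector at the centre of its top and three coloured dots round it.
- selector (a joint): Selector angle in rad: grows as it turns clockwise seen from above, range 0 to 2.0, starts between 0 and 0.12. Friction (0.05 N m) holds it where it is left; there are no clicks. The dots lie at 0.55, 1.0 and 1.45.
- selector_grip (a point): On the selector's vertical axis, 104 mm above the table, a good height to grip. The selector is a black disc of 66 mm diameter (top at 78 mm) with an upright bar across it, 16 mm thick, from 78 to 122 mm above the table. The frame turns with it: -x is where the white line points, the bar runs from 37 mm in -x to 29 mm in +x, y is across the bar, z up.
- selector_pointer (a point): Point 56 mm from the selector's axis straight ahead of its white line (its -x), on the ring of dots, 70 mm above the table; the white line points at a dot when this point lies over it. Frame as selector_grip.
- dot_blue: Blue dot, 16 mm diameter, flat on the controller's top, 56 mm from the selector's axis, the one to point at. Which of the three places it has varies. Origin at its centre.
- dot_yellow: Yellow dot, otherwise the same; not wanted.
- dot_red: Red dot, otherwise the same; not wanted.
- bowl: Teal bowl, 100 mm across, 55 mm high, standing inside the kiln on its floor (47 mm above the table). Origin at the centre of its underside.
- mug: Blue mug, 80 mm across, 90 mm high, standing at the front right of the table. Origin at the centre of its underside.
- glaze_jar: Amber jar, 64 mm across, 85 mm high, standing behind the controller. Origin at the centre of its underside.
- brush: Brush with a wooden handle, 170 mm long, lying crosswise in front of the controller. Origin under its middle, handle to its -x.
- vase: Ochre vase, 110 mm across, 145 mm high, on the left of the table. Origin at the centre of its underside.
- plate: White plate, 180 mm across, 20 mm high, on the front left of the table. Origin at the centre of its underside.
- glaze_pot: White pot with a blue cap, 80 mm across, 100 mm high, on the right of the table. Origin at the centre of its underside.

How it is judged:
By the outcome, as a careful person would: the job done as asked, in the order asked, and still so for the second after the job is handed in, with the robot touching nothing.
It also fails if it takes over 48 s, if anything falls off the work surface, if the arm or the gripper's body presses on something with over 40 N, if the wrist force passes 120 N, or if a joint passes its speed limit or range.

### The arm

A 6-joint arm with a two-finger parallel gripper is mounted at the origin on the work surface. World frame = base frame: x ahead of the robot, y to its left, z up, the work surface at z = 0. Lengths are in m, angles in rad, forces in N, time in s.
With the tool pointing down it reaches from about 0.25 to 0.725 m from the base axis. Payload 4 kg.
Tool frame: the origin (TCP) lies at the very end of the fingers, on their centre line; the grasp point (between the pads) lies 19 mm behind it; y points along the fingers, z is the direction in which the jaws open and shut, and the axes are right-handed (so a half turn about y gives the same grasp; the last joint's range is limited). The gripper opens to 85 mm and grips with 20 to 120 N. Pads are 22 mm wide; open, the fingers measure 114 mm over their backs; the gripper's body (76 mm by 85 mm) begins 54 mm behind the grasp point. The pads swing forward as they close: fully open they stand 13 mm farther back than shut.
Start: joints at [1.275, 0.241, 0.005, 1.335, 0, 1.571], TCP at [0.146, 0.478, 0.231] pointing down, gripper open.
Joint ranges: [-2.72, 2.72], [-1.05, 1.87], [-1.09, 1.28], [-1.99, 2.15], [-1.42, 1.44], [-3.14, 3.14]. Speed limits (rad/s): [2.79, 2.79, 3.14, 3.14, 3.14, 3.14].

### API

Orientations are given as a unit quaternion [w, x, y, z].
In Python, from bench import manip, vision, job gives the robot as it stands.
- The arm moves only by the shell command python3 -m pendant 'ROWS' [OPENING] [FORCE]. ROWS is JSON, a list of rows, each a list of 4 numbers: the shift along the tool's x, y, z each as a share of 200 mm, from -1 to 1, then the turn about the tool's y as a share of 180 degrees, from -1 to 1. A call has 1 to 20 rows; each row shifts and turns the commanded pose from where the row before left it, along the tool's axes as they then stand; what a row does not reach is not made up. A row lasts 1/10 s, in which the tool goes at most 50 mm and 8.59 degrees, less where a joint would pass 70% of its speed; a pose out of reach is approached as far as the arm can. A call with a number of a shift or a turn outside -1 to 1 is refused whole. A call with a gripper value outside its range is refused whole. OPENING is the opening, from -1 (shut) to 1 (fully open), set as the call begins (- or left out, the last holds). The fingers move at their own pace and stop on an object; FORCE is the grip in N (left out, the last holds). Time passes only in rows, so rows that do not move let the fingers close. It gives the time, the measured TCP pose, the force and the opening at its end, in the units of the state.
- manip.read_state(): the state, without advancing time (a new reading comes with each control period).
- vision.read_camera(name): name is "scene" or "top" or "wrist"; returns the picture (384x512x3 uint8, blue, green, red); there is no depth.
- vision.calibration(name): a dict with "mtx" (3x3 intrinsics, pixels), "extrinsics" (4x4, takes a point from world to camera coordinates); the wrist camera has in their place "hand_eye" (4x4, takes a point from camera to tool coordinates, whose origin is the TCP and whose axes are the tool frame's). Camera axes: x right, y down, z forward; pixel columns grow to the right and rows downward; lengths in m; the calibration is good to about 2 mm. A picture is of the moment at which its call begins: read the wrist's pose just before it. calibration takes no time and is no camera call.
- job.job_done(): hands the job in, once; it reports no verdict.
The state is a dict: "clock": time; "joints": joint angles; "dq": joint speeds; "effort": joint torques, N m; "position": TCP position; "eef_rot": TCP orientation; "force": force on the tool from outside, world axes, zero at the start; "moment": the same for the moment, N m; "opening": finger opening in m.
Only numpy, scipy, OpenCV 4.12 (cv2) and the standard library are available. Lean on these libraries where they do the work, as an engineer would, in place of code of your own. Each camera call takes 0.05 s, during which the arm holds its last target. There are 200 camera calls.

## Working session

There is one attempt and no reset: what is moved stays moved. The work goes in short steps, Python scripts to look and compute and a shell command to move; the robot and the scene stay as the last step left them, time stands still between calls to the robot, and variables do not carry over. Pictures are saved under pics/ and viewed, about 8 in all and at most 12, crops included, and the job is handed in when it is done.

```bash
mkdir -p pics; ls; python3 - <<'E'
from bench import manip, vision
import cv2,numpy as np
s=manip.read_state(); print(s)
for n in("scene","top"):
    cv2.imwrite(f"pics/{n}0.png",vision.read_camera(n)); c=vision.calibration(n); print(n,c["mtx"].tolist(),np.round(c["extrinsics"],4).tolist())
print(vision.calibration("wrist"))
a=cv2.imread("pics/scene0.png");b=cv2.imread("pics/top0.png")
E
```

```text
pics
{'clock': 0.0, 'joints': array([ 1.27499054e+00,  2.41404094e-01,  3.71812713e-03,  1.33522350e+00,
       -6.27735069e-06,  1.57078053e+00]), 'dq': array([ 0.00172123,  0.00052712, -0.00036824,  0.00119298,  0.00077096,
        0.00109122]), 'effort': array([ 5.56987015e-04, -3.72315037e+01,  2.52410334e+01,  1.68899941e-02,
       -1.01510045e-04, -7.72108905e-06]), 'position': array([0.14556921, 0.47766637, 0.23041509]), 'eef_rot': array([-0.69864795,  0.70012651, -0.10430458,  0.10408877]), 'force': array([ 0.62248203, -0.32170268, -0.59345652]), 'moment': array([ 0.01020368, -0.0104267 ,  0.03286674]), 'opening': 0.08549071341297465}
scene [[415.79469493790117, 0.0, 257.71812786220613], [0.0, 415.79469493790117, 187.56755788948644], [0.0, 0.0, 1.0]] [[-0.7116, -0.7026, 0.0057, 0.3322], [-0.6654, 0.6712, -0.3269, 0.4013], [0.2258, -0.2364, -0.9451, 1.3277], [0.0, 0.0, 0.0, 1.0]]
top [[420.3060689533301, 0.0, 257.3690953495081], [0.0, 420.3060689533301, 193.03924516002223], [0.0, 0.0, 1.0]] [[0.0171, -0.9998, 0.0063, -0.0572], [-0.9972, -0.0175, -0.0725, 0.5033], [0.0726, -0.0051, -0.9974, 1.3904], [0.0, 0.0, 0.0, 1.0]]
{'mtx': array([[318.67696358,   0.        , 257.80416443],
       [  0.        , 318.67696358, 190.95441262],
       [  0.        ,   0.        ,   1.        ]]), 'hand_eye': array([[ 7.97790032e-04,  9.62280651e-01,  2.72057552e-01,
        -7.00124908e-02],
       [ 1.59185084e-05, -2.72057651e-01,  9.62280954e-01,
        -1.41101680e-01],
       [ 9.99999682e-01, -7.63367402e-04, -2.32362954e-04,
         3.29011569e-04],
       [ 0.00000000e+00,  0.00000000e+00,  0.00000000e+00,
         1.00000000e+00]])}
```

View pics/scene0.png

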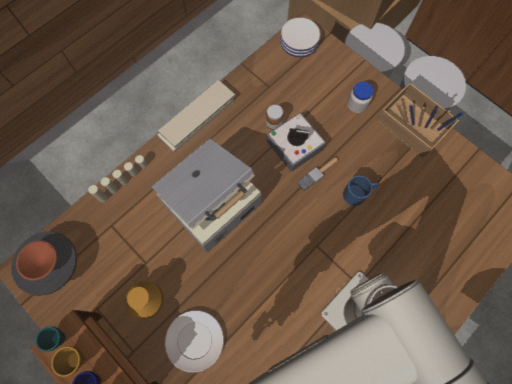

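View pics/top0.png

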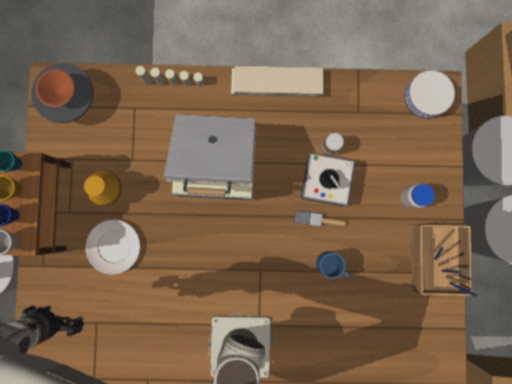

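The scene view shows the kiln with its half-open lid around (205,185) and the controller at (297,140). In the top view the kiln is at (212,155), the controller at (328,180), and the arm is at lower left. Next I'll enlarge both.

```bash
python3 - <<'E'
import cv2,numpy as np
a=cv2.imread("pics/scene0.png");b=cv2.imread("pics/top0.png")
r=lambda i,x,y,w,h,k:cv2.resize(i[y:y+h,x:x+w],(w*k,h*k),interpolation=cv2.INTER_CUBIC)
cv2.imwrite("pics/k.png",np.vstack([np.hstack([r(b,160,105,100,100,4)[:300*4//3],r(a,150,140,100,110,4)[:400]]),np.hstack([r(b,295,148,66,33,6),r(a,264,110,66,33,6)])]))
cv2.imwrite("pics/k.png",np.hstack([np.vstack([r(b,162,108,100,100,4)[:400],cv2.resize(r(b,297,148,66,66,6),(400,200*2))[:200*2]])[:800:1],np.vstack([r(a,150,140,100,110,4)[:400],cv2.resize(r(a,264,110,66,66,6),(400,400))])]))
i=cv2.imread("pics/k.png");cv2.imwrite("pics/k.png",cv2.resize(i,(600,600),interpolation=cv2.INTER_AREA))
E
```

```text
Traceback (most recent call last):
ValueError: all the input array dimensions except for the concatenation axis must match exactly, but along dimension 1, the array at index 0 has size 800 and the array at index 1 has size 792
```

```bash
python3 - <<'E'
import cv2,numpy as np
a=cv2.imread("pics/scene0.png");b=cv2.imread("pics/top0.png")
r=lambda i,x,y,w,k:cv2.resize(i[y:y+w,x:x+w],(w*k,w*k),interpolation=cv2.INTER_CUBIC)
cv2.imwrite("pics/k.png",np.vstack([np.hstack([r(b,162,108,100,3),r(a,150,140,100,3)]),np.hstack([r(b,300,150,60,5),r(a,265,110,60,5)])]))
E
```

```text
(no output)
```

View pics/k.png

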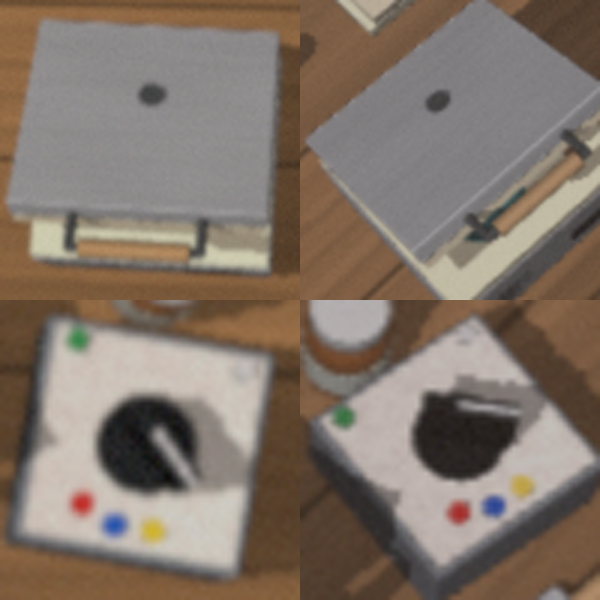

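Top view: the rim's front corners are at crop (30,258) and (270,270). The lid's free top corners are at about (10,205) and (268,222). The white line points to lower right, and the dots run yellow, blue, red clockwise. Now to turn these into coordinates.

```bash
cat >h.py <<'E'
import cv2,numpy as np
from bench import manip,vision
from scipy.spatial.transform import Rotation as R
def cam(n,s=None):
    c=vision.calibration(n)
    if n=="wrist":
        T=np.eye(4);q=s["eef_rot"];T[:3,:3]=R.from_quat([*q[1:],q[0]]).as_matrix();T[:3,3]=s["position"];T=T@c["hand_eye"]
    else:T=np.linalg.inv(c["extrinsics"])
    return c["mtx"],T
def ray(C,p):
    d=C[1][:3,:3]@np.linalg.inv(C[0])@[p[0],p[1],1];return C[1][:3,3],d/np.linalg.norm(d)
def onz(C,p,z):
    o,d=ray(C,p);return o+d*(z-o[2])/d[2]
def tri(rs):
    A=sum(np.eye(3)-np.outer(d,d) for o,d in rs);b=sum((np.eye(3)-np.outer(d,d))@o for o,d in rs)
    return np.linalg.solve(A,b)
def blob(img,box,lo,hi):
    x,y,w,h=box;m=cv2.inRange(cv2.cvtColor(img[y:y+h,x:x+w],cv2.COLOR_BGR2HSV),np.array(lo),np.array(hi))
    n,l,st,c=cv2.connectedComponentsWithStats(m);i=1+np.argmax(st[1:,4]);return c[i]+[x,y],st[i,4]
def circ(P,r):
    from scipy.optimize import least_squares
    return least_squares(lambda c:np.hypot(*(P-c).T)-r,P.mean(0)+[.05,0]).x
E
python3 - <<'E'
from h import *
np.set_printoptions(precision=4,suppress=True)
a=cv2.imread("pics/scene0.png");b=cv2.imread("pics/top0.png");S=cam("scene");T=cam("top")
for n,C,im,box in(("top",T,b,(312,184,24,16)),("scene",S,a,(288,140,27,20))):
    P=[]
    for nm,lo,hi in(("y",(20,110,120),(32,255,255)),("b",(105,130,80),(130,255,255)),("r",(0,150,120),(9,255,255))):
        c,ar=blob(im,box,lo,hi);p=onz(C,c,.07)[:2];P.append(p);print(n,nm,c,ar,p)
    P=np.array(P);c=circ(P,.056);print("centre",c,np.linalg.norm(P-c,axis=1),np.unwrap(np.arctan2(*(P-c).T[::-1])))
rim=[onz(T,(162+x/3,108+y/3),.15) for x,y in((31,258),(270,270))];print("rim",rim,np.linalg.norm(rim[0]-rim[1]))
e=rim[0]-rim[1];yaw=np.arctan2(-e[0],e[1]);ex=np.array([np.cos(yaw),np.sin(yaw)]);k=(rim[0]+rim[1])[:2]/2+.11*ex
print("yaw",yaw,"kiln",k)
hs=[]
for C,im,box in((T,b,(185,184,45,14)),(S,a,(205,185,45,40))):
    c,ar=blob(im,box,(5,90,90),(20,255,255));print(c,ar);hs.append(ray(C,c))
h=tri(hs);print("handle",h)
l=[np.array([162+x/3,108+y/3]) for x,y in((10,205),(268,220))]
s=[np.array([150+x/3,140+y/3]) for x,y in((413,253),)]
for p in(h,tri([ray(T,l[0]),ray(S,(150+(413-300)/3,140+253/3))])):
    d=p[:2]-k;print("kiln frame",d@ex,d@[-ex[1],ex[0]],p[2])
for z in(.24,.26,.28,.30):
  q=[onz(T,x,z) for x in l];print(z,q,np.linalg.norm(q[0]-q[1]))
for t in np.arange(.4,.9,.1):print(t,.11-.255*np.cos(t)+.02*np.sin(t),.15+.255*np.sin(t)+.02*np.cos(t),"edge",.11-.22*np.cos(t)+.035*np.sin(t),.15+.22*np.sin(t)+.035*np.cos(t))
E
```

```text
top y [330.1538 195.5385] 13 [ 0.4965 -0.2835]
top b [322.2 194.6] 5 [ 0.4991 -0.2578]
top r [316.     190.2857] 7 [ 0.5128 -0.2376]
centre [ 0.552  -0.2773] [0.0558 0.0564 0.0558] [-3.0299 -3.4953 -3.9324]
scene y [309.  146.8] 10 [ 0.4964 -0.2822]
scene b [303.5 151. ] 6 [ 0.4991 -0.257 ]
scene r [296.2857 152.    ] 7 [ 0.5143 -0.2367]
centre [ 0.5518 -0.2778] [0.0556 0.0566 0.0556] [-3.0626 -3.5166 -3.9712]
rim [array([0.4872, 0.2101, 0.15  ]), array([ 0.4793, -0.0318,  0.15  ])] 0.24198066041349736
yaw -0.03281716185824235 kiln [0.5932 0.0855]
[205.8387 191.0591] 186
[229.4066 203.7308] 182
handle [0.4874 0.0923 0.2892]
kiln frame -0.10594803114105918 0.003302245861686192 0.28920558905919636
kiln frame -0.06715154330251455 0.12167347123168268 0.26684128310788774
0.24 [array([0.5309, 0.2137, 0.24  ]), array([ 0.521 , -0.0297,  0.24  ])] 0.24357802410747337
0.26 [array([0.5288, 0.2093, 0.26  ]), array([ 0.519 , -0.0299,  0.26  ])] 0.2394619476054462
0.28 [array([0.5266, 0.205 , 0.28  ]), array([ 0.517 , -0.0301,  0.28  ])] 0.23534587110341892
0.3 [array([0.5244, 0.2007, 0.3   ]), array([ 0.515 , -0.0303,  0.3   ])] 0.23122979460139173
0.4 -0.1170821866245627 0.2677228971687636 edge -0.07900377669983195 0.2679091700980041
0.5 -0.10419504250996099 0.2898051635818792 edge -0.0662882697647349 0.2861890081590877
0.6 -0.08916773233406726 0.3104905430139276 edge -0.051811348711303 0.30310809066874655
0.7 -0.07215040401279074 0.32957235399130097 edge -0.035717662149268276 0.3184973677472491
0.7999999999999999 -0.05331308906553675 0.3468599373663216 edge -0.0181680128748931 0.3322030748250458
```

Both views agree: the kiln is at (0.593, 0.0855) with yaw about -0.035, and the lid is open about 0.48 rad. The selector axis is at (0.552, -0.2775), with blue at heading -3.506 and the selector's zero at about -2.505. Next are the tool-frame shifts needed for the lid.

```bash
cat >>h.py <<'E'
def go(*ts):
    s=manip.read_state();q=s["eef_rot"];M=R.from_quat([*q[1:],q[0]]).as_matrix();p=s["position"]
    print("t",round(float(s["clock"]),2),"pos",p.round(4),"j",s["joints"].round(3),"F",s["force"].round(1),"M",s["moment"].round(2),"op",round(float(s["opening"]),4));print("axes x,y,z:",*M.T.round(3))
    for t in ts:
        t=np.array(t);print("to",t,"shares",(M.T@(t-p)/.2).round(3));p=t
E
python3 -c "
from h import *
go([.146,.478,.34],[.54,.09,.34],[.54,.09,.275])"
```

```text
t 0.1 pos [0.1456 0.4777 0.2305] j [ 1.275  0.241  0.004  1.335 -0.     1.571] F [-0.7  0.5  0.3] M [-0.03 -0.01 -0.02] op 0.0852
axes x,y,z: [ 0.957 -0.291  0.   ] [-0.001 -0.002 -1.   ] [ 0.291  0.957 -0.002]
to [0.146 0.478 0.34 ] shares [ 0.002 -0.548  0.001]
to [0.54 0.09 0.34] shares [ 2.45   0.003 -1.282]
to [0.54  0.09  0.275] shares [-0.     0.325  0.001]
```

```bash
python3 -m pendant '[[0,-0.19,0,0],[0,-0.19,0,0],[0,-0.19,0,0],[0.204,0,-0.107,0],[0.204,0,-0.107,0],[0.204,0,-0.107,0],[0.204,0,-0.107,0],[0.204,0,-0.107,0],[0.204,0,-0.107,0],[0.204,0,-0.107,0],[0.204,0,-0.107,0],[0.204,0,-0.107,0],[0.204,0,-0.107,0],[0.204,0,-0.107,0],[0.204,0,-0.107,0],[0,0,0,0]]' -1 20; python3 -c "
from h import *
go([.54,.09,.275])
im=vision.read_camera('scene');w=vision.read_camera('wrist');cv2.imwrite('pics/a.png',np.vstack([cv2.resize(im[100:270,90:340],(500,340)),cv2.resize(w,(340,255))[:, :].copy() if 0 else cv2.resize(w,(500,255))]))"
```

```text
clock: 1.7
position: [0.542, 0.0858, 0.3429]
eef_rot: [-0.698, 0.7, -0.107, 0.106]
force: [0.1, 0.7, -1.5]
opening: -0.0001
t 1.7 pos [0.542  0.0858 0.3429] j [ 0.158  0.331  0.415  1.657 -0.002  0.46 ] F [ 0.1  0.7 -1.5] M [ 0.08 -0.01  0.09] op -0.0001
axes x,y,z: [ 0.955 -0.298 -0.001] [-0.002 -0.002 -1.   ] [ 0.298  0.955 -0.002]
to [0.54  0.09  0.275] shares [-0.015  0.34   0.018]
```

View pics/a.png

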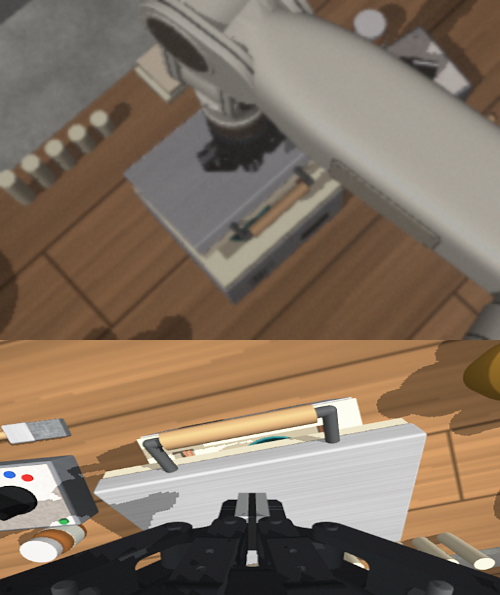

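The wrist view shows the closed fingertips over the lid plate just inside the free edge, with the handle beyond. I'll go down quickly to just above the surface, then slowly.

```bash
python3 -m pendant '[[0,0.07,0,0],[0,0.07,0,0],[0,0.07,0,0],[0,0.05,0,0],[0,0.025,0,0],[0,0.025,0,0],[0,0.025,0,0],[0,0.025,0,0]]'; python3 -m pendant '[[0,0.025,0,0],[0,0.025,0,0],[0,0.025,0,0],[0,0.025,0,0],[0,0.025,0,0]]'
```

```text
clock: 2.6
position: [0.5396, 0.0901, 0.274]
eef_rot: [0.7, -0.699, 0.103, -0.105]
force: [-0.3, -0.4, 3.6]
opening: -0.0
clock: 3.1
position: [0.5391, 0.0899, 0.2479]
eef_rot: [-0.699, 0.699, -0.104, 0.104]
force: [-0.7, -0.1, 3.2]
opening: 0.0001
```

The fingers are in contact at about 3.5 N and the lid is moving. I'll continue down.

```bash
python3 -m pendant '[[0,0.025,0,0],[0,0.025,0,0],[0,0.025,0,0],[0,0.025,0,0],[0,0.025,0,0],[0,0.025,0,0],[0,0.025,0,0],[0,0.025,0,0],[0,0.02,0,0],[0,0.015,0,0]]'; python3 -m pendant '[[0,0.015,0,0],[0,0.015,0,0],[0,0.01,0,0],[0,0.005,0,0],[0,0,0,0]]'
```

```text
clock: 4.1
position: [0.5389, 0.0899, 0.2007]
eef_rot: [-0.699, 0.699, -0.104, 0.104]
force: [-1.6, -0.9, 3.7]
opening: -0.0001
clock: 4.6
position: [0.5394, 0.0899, 0.192]
eef_rot: [-0.699, 0.699, -0.104, 0.104]
force: [-0.0, -0.1, -0.3]
opening: 0.0003
```

```bash
python3 -m pendant '[[0,0.01,0,0],[0,0.01,0,0],[0,0.01,0,0],[0,0,0,0]]';python3 -m pendant '[[0,0.005,0,0],[0,0.005,0,0],[0,0,0,0]]'
```

```text
clock: 5.0
position: [0.5393, 0.0899, 0.1859]
eef_rot: [-0.699, 0.699, -0.104, 0.104]
force: [-0.2, -0.1, 0.4]
opening: 0.0001
clock: 5.3
position: [0.5395, 0.0899, 0.1855]
eef_rot: [0.699, -0.699, 0.104, -0.105]
force: [-4.2, 0.2, 7.8]
opening: -0.0002
```

```bash
python3 -m pendant '[[0,0.005,0,0],[0,0,0,0]]';python3 -m pendant '[[0,-0.1,0,0],[0,-0.2,0,0],[0,-0.1,0,0],[0,0,0,0]]' 1; python3 -c "
from h import *
go([.552,-.2775,.26])
b=vision.read_camera('top');cv2.imwrite('pics/top1.png',b);w=vision.read_camera('scene')
cv2.imwrite('pics/b.png',np.vstack([cv2.resize(b[95:225,150:370],(660,390)),cv2.resize(w[125:255,130:350],(330,195))]) if 0 else np.hstack([cv2.resize(b[95:225,150:280],(390,390)),cv2.resize(w[130:260,140:270],(390,390))]))"
```

```text
clock: 5.5
position: [0.5395, 0.0899, 0.1855]
eef_rot: [0.7, -0.699, 0.103, -0.105]
force: [-5.1, -0.5, 12.5]
opening: 0.0002
clock: 5.9
position: [0.5416, 0.0902, 0.2669]
eef_rot: [0.7, -0.699, 0.101, -0.107]
force: [0.7, -0.6, 0.5]
opening: 0.0577
t 5.9 pos [0.5416 0.0902 0.2669] j [ 0.165  0.322  0.207  1.448 -0.     0.461] F [ 0.7 -0.6  0.5] M [-0.05 -0.04 -0.03] op 0.0577
axes x,y,z: [ 0.957 -0.292  0.007] [ 0.008  0.001 -1.   ] [0.292 0.957 0.003]
to [ 0.552  -0.2775  0.26  ] shares [ 0.585  0.033 -1.744]
```

View pics/b.png

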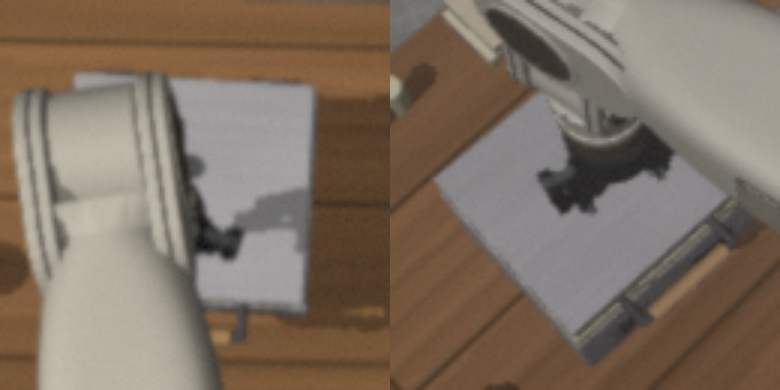

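The lid is flat on the rim: the fingers stopped at z 0.1855 with 12 N. Now over to the selector, gripper open, with a turn of -0.94 rad.

```bash
python3 -m pendant '[[0.073,0,-0.218,0],[0.073,0,-0.218,0],[0.073,0,-0.218,0],[0.073,0,-0.218,0],[0.073,0,-0.218,0],[0.073,0,-0.218,0],[0.073,0,-0.218,0],[0.073,0,-0.218,0],[0,0,0,-0.043],[0,0,0,-0.043],[0,0,0,-0.043],[0,0,0,-0.043],[0,0,0,-0.043],[0,0,0,-0.043],[0,0,0,-0.041],[0,0,0,0],[0,0,0,0]]' 1; python3 -c "
from h import *
go([.552,-.2775,.26])
w=vision.read_camera('wrist');cv2.imwrite('pics/w1.png',w)"
```

```text
clock: 7.7
position: [0.5489, -0.2776, 0.2617]
eef_rot: [0.672, -0.671, -0.222, 0.223]
force: [-0.3, -0.0, -0.9]
opening: 0.0854
t 7.7 pos [ 0.5489 -0.2776  0.2617] j [-0.468  0.473  0.419  1.519 -0.    -1.109] F [-0.3 -0.  -0.9] M [ 0.    0.01 -0.02] op 0.0854
axes x,y,z: [ 0.802  0.598 -0.001] [-0.002  0.001 -1.   ] [-0.598  0.802  0.002]
to [ 0.552  -0.2775  0.26  ] shares [ 0.013  0.009 -0.009]
```

View pics/w1.png

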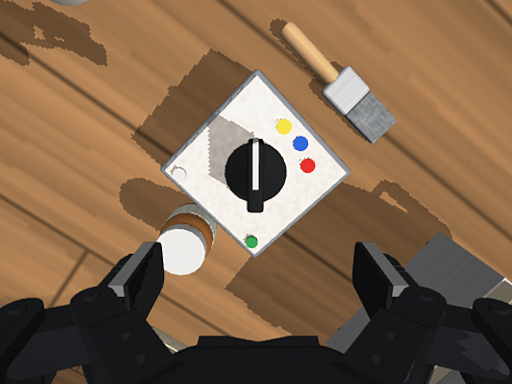

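The wrist view shows the selector at (256,175), its white line pointing up the image and almost parallel to the jaws. The dots are yellow (284,127), blue (300,144) and red (307,165). I'll refine from this view.

```bash
cat >m.py <<'E'
from h import *
def meas(f,C,box,lz=.122):
    im=cv2.imread(f);P=[]
    for lo,hi in(((20,110,120),(32,255,255)),((105,130,80),(130,255,255)),((0,150,120),(9,255,255))):
        c,a=blob(im,box,lo,hi);P.append(onz(C,c,.07)[:2])
    P=np.array(P);c=circ(P,.056);return P,c,np.linalg.norm(P-c,axis=1),np.unwrap(np.arctan2(*(P-c).T[::-1]))
def line(f,C,box,lz=.122):
    im=cv2.imread(f);x,y,w,h=box;m=cv2.inRange(cv2.cvtColor(im[y:y+h,x:x+w],cv2.COLOR_BGR2HSV),(0,0,150),(180,60,255))
    n,l,st,cc=cv2.connectedComponentsWithStats(m);i=1+np.argmax(st[1:,4]);yy,xx=np.nonzero(l==i)
    W=np.array([onz(C,(u+x,v+y),lz)[:2] for u,v in zip(xx,yy)]);mu=W.mean(0);d=np.linalg.svd(W-mu)[2][0];t=(W-mu)@d
    e=np.array([mu+t.min()*d,mu+t.max()*d]);return e,np.arctan2(d[1],d[0]),len(W)
E
python3 - <<'E'
from m import *
s=manip.read_state();C=cam("wrist",s)
print(meas("pics/w1.png",C,(270,110,60,70)));print(line("pics/w1.png",C,(248,139,14,58)))
E
```

```text
(array([[ 0.49653774, -0.28185066],
       [ 0.49998458, -0.25716389],
       [ 0.51370675, -0.23631773]]), array([ 0.55234423, -0.27689005]), array([0.05602652, 0.05595224, 0.05602649]), array([-3.05293607, -3.50189097, -3.95141266]))
(array([[ 0.52158464, -0.29894078],
       [ 0.5560473 , -0.27346972]]), np.float64(0.6364831467161258), 283)
```

```bash
python3 -m pendant '[[0.016,0,-0.007,0],[0,0.13,0,0],[0,0.13,0,0],[0,0.13,0,0],[0,0.13,0,0],[0,0.13,0,0],[0,0.13,0,0],[0,0.05,0,0],[0,0.035,0,0],[0,0,0,0],[0,0,0,0]]'; python3 -c "
from h import *
go([.5523,-.2769,.088])"
```

```text
clock: 8.85
position: [0.5536, -0.2774, 0.0916]
eef_rot: [-0.67, 0.671, 0.224, -0.223]
force: [1.0, -0.6, 0.0]
opening: 0.0856
t 8.85 pos [ 0.5536 -0.2774  0.0916] j [-0.465  0.56   0.112  1.121  0.    -1.108] F [ 1.  -0.6  0. ] M [-0.02 -0.01 -0.05] op 0.0856
axes x,y,z: [0.8   0.6   0.001] [ 0.002 -0.001 -1.   ] [-0.6    0.8   -0.002]
to [ 0.5523 -0.2769  0.088 ] shares [-0.004  0.018  0.006]
```

Position is good. Close gently.

```bash
python3 -m pendant '[[-0.004,0.01,0.006,0],[0,0,0,0],[0,0,0,0],[0,0,0,0],[0,0,0,0],[0,0,0,0],[0,0,0,0],[0,0,0,0]]' -1 25; python3 -c "
from h import *
go()"
```

```text
clock: 9.65
position: [0.5523, -0.2776, 0.0888]
eef_rot: [-0.67, 0.672, 0.224, -0.223]
force: [3.7, -5.1, -0.9]
opening: 0.0153
t 9.65 pos [ 0.5523 -0.2776  0.0888] j [-4.650e-01  5.600e-01  1.040e-01  1.113e+00 -1.000e-03 -1.108e+00] F [ 3.7 -5.1 -0.9] M [-0.69 -0.5  -0.07] op 0.0153
axes x,y,z: [0.8   0.6   0.001] [ 0.002 -0.002 -1.   ] [-0.6    0.8   -0.003]
```

The fingers stopped at 15 mm on the 16 mm bar. Turning clockwise.

```bash
python3 -m pendant '[[0,0,0,0.02],[0,0,0,0.03],[0,0,0,0.03],[0,0,0,0.03],[0,0,0,0.03],[0,0,0,0.03],[0,0,0,0.03],[0,0,0,0.03],[0,0,0,0.03],[0,0,0,0.03],[0,0,0,0.027],[0,0,0,0],[0,0,0,0]]'; python3 -c "
from h import *
go()
w=vision.read_camera('wrist');cv2.imwrite('pics/w2.png',w)"
```

```text
clock: 10.95
position: [0.5523, -0.2767, 0.0888]
eef_rot: [-0.696, 0.696, -0.123, 0.124]
force: [4.1, -1.2, -0.0]
opening: 0.0151
t 10.95 pos [ 0.5523 -0.2767  0.0888] j [-4.650e-01  5.600e-01  1.040e-01  1.113e+00  1.000e-03 -1.140e-01] F [ 4.1 -1.2 -0. ] M [-0.3  -0.8  -0.04] op 0.0151
axes x,y,z: [ 0.939 -0.343  0.002] [ 0.002 -0.    -1.   ] [0.343 0.939 0.   ]
```

View pics/w2.png

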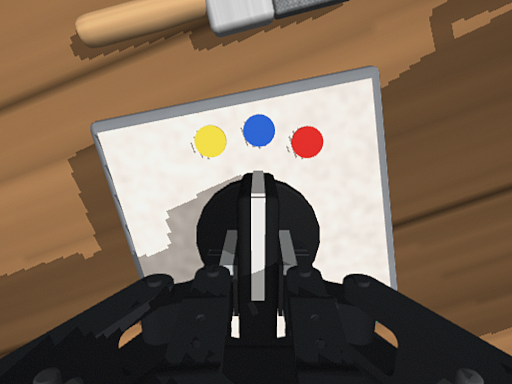

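The line now points at the blue dot (259,130). Release, rise straight up and measure.

```bash
python3 -m pendant '[[0,0,0,0],[0,0,0,0],[0,0,0,0],[0,0,0,0],[0,0,0,0],[0,0,0,0],[0,-0.05,0,0],[0,-0.13,0,0],[0,-0.13,0,0],[0,-0.13,0,0],[0,-0.13,0,0],[0,-0.13,0,0],[0,-0.13,0,0],[0,0,0,0],[0,0,0,0],[0,0,0,0]]' 1; python3 -c "
from m import *
go();s=manip.read_state();C=cam('wrist',s)
w=vision.read_camera('wrist');cv2.imwrite('pics/w3.png',w)
cv2.imwrite('pics/t3.png',vision.read_camera('top'))"
```

```text
clock: 12.6
position: [0.5507, -0.2762, 0.2532]
eef_rot: [0.696, -0.696, 0.125, -0.123]
force: [0.4, 0.3, -0.6]
opening: 0.0855
t 12.6 pos [ 0.5507 -0.2762  0.2532] j [-0.465  0.476  0.402  1.499  0.    -0.113] F [ 0.4  0.3 -0.6] M [-0.04  0.   -0.  ] op 0.0855
axes x,y,z: [ 0.939 -0.345 -0.002] [-0.002  0.001 -1.   ] [0.345 0.939 0.   ]
```

View pics/w3.png

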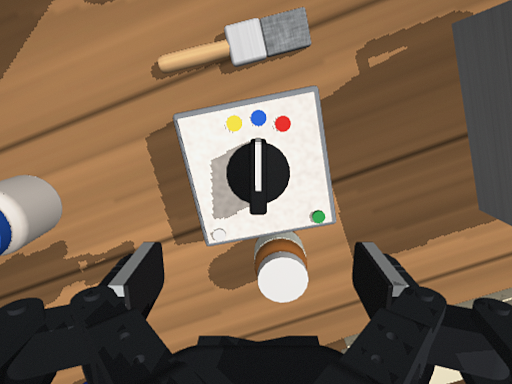

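The line at (258,165) points at the blue dot (258,118). Next, the numbers and a lid check.

```bash
python3 - <<'E'
from m import *
s=manip.read_state();C=cam("wrist",s)
r=meas("pics/w3.png",C,(220,105,75,30));l=line("pics/w3.png",C,(250,139,16,58));print(r,l)
h=l[1]; h=h-np.pi if h>0 else h-2*np.pi if h<-2 else h-np.pi
print("line-blue",(l[1]-r[3][1]+np.pi/2)%np.pi-np.pi/2)
b=cv2.imread("pics/t3.png");sc=vision.read_camera("scene")
cv2.imwrite("pics/e.png",np.hstack([cv2.resize(b[100:230,150:280],(390,390)),cv2.resize(sc[130:260,140:270],(390,390))]))
E
```

```text
(array([[ 0.49612889, -0.28127885],
       [ 0.49956248, -0.25662959],
       [ 0.51320508, -0.23588646]]), array([ 0.55193243, -0.27636352]), array([0.0560196 , 0.05596463, 0.05601964]), array([-3.05373671, -3.50195609, -3.94907837])) (array([[ 0.51614921, -0.26346355],
       [ 0.55588399, -0.27807219]]), np.float64(-0.352314610126108), 293)
line-blue 0.008048823217357004
```

View pics/e.png

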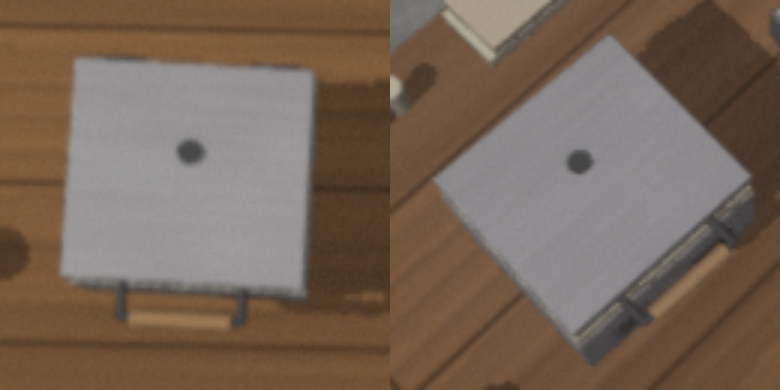

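The line is within 0.01 rad (0.5 mm) of blue, and the lid lies flat and shut in both views. The arm is clear, so I'm handing it in.

```bash
python3 -c "
from bench import job
print(job.job_done())"
```

```text
the job is handed in; nothing more can be done
None
```

The kiln lid is shut, the selector points at the blue dot, and I handed the job in after about 13 s of robot time.

- **Lid:** I pushed it down with the closed fingertips at 50 mm/s or less, slower near the end. It stopped on the rim with the fingers at z = 0.1855 m (expected 0.185) and 12 N of push. Both overhead views then showed it flat. The force read nearly zero twice over the last few millimetres before the rim. I did not measure the lid's own speed there.
- **Selector:** I gripped the bar, turned it about 1.0 rad clockwise, let go and rose clear. The wrist view puts the white line within 0.008 rad of the blue dot, about 0.5 mm at the dot ring.
- **Other items:** The arm did not come near the pottery, jars or brush. The brush, amber jar and glaze pot looked undisturbed in the last wrist view. I did not check the mug, vase, plate or the bowl inside the kiln afterwards.

No check failed or disagreed, and the gripper was open and clear of everything at hand-in.

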